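Close the strip pots and pin the caddy for the road

ROBOT

A 7-joint arm with a two-finger parallel gripper is mounted at the origin on a cart in front of the work surface, level with it; the furniture and walls round the work are solid. World frame = base frame: x ahead of the robot, y to its left, z up, the work surface at z = 0. Lengths are in m, angles in rad, forces in N, time in s.
With the tool pointing down it reaches from about 0.4 to 0.85 m from the base axis. Payload 10.4 kg.
Tool frame: the origin (TCP) lies midway between the tips of the shut fingers; the grasp point (between the pads) lies manip.grip_depth behind it (manip.grip_depth is the distance from the TCP to the grasp point, in m); z points along the fingers, x is the direction in which the jaws open and shut, and the axes are right-handed (so a half turn about z gives the same grasp; the last joint's range is limited). The gripper opens to 85 mm and grips with 20 to 120 N. Pads are 22 mm wide; open, the fingers measure 114 mm over their backs; the gripper's body (76 mm by 85 mm) begins 54 mm behind the grasp point. The pads swing forward as they close: fully open they stand 13 mm farther back than shut.
Start: joints at [1.137, 0.332, -0.065, 1.46, 0.022, 1.35, -0.088], TCP at [0.25, -0.573, 0.231] pointing down, gripper open.
Joint ranges: [-2.6, 2.6], [-0.5, 2.12], [-1.47, 1.34], [0.16, 2.42], [-1.27, 4.41], [0.06, 2.06], [-2.6, 2.6]. Speed limits (rad/s): [2.22, 2.22, 2.79, 2.79, 3.14, 3.14, 3.14].

INTERFACE

Orientations are given as a unit quaternion [x, y, z, w].
In Python, from workcell import manip gives the robot as it stands. The module is installed in compiled form; this text tells all that it offers.
- The arm moves only by the tool send_rows, never from a script. Its argument "steps" is a list of rows, each a list of 2 entries, a list of its own where there are three numbers: the shift along the tool's x, y, z in m, then the turn about the tool's z in rad. In form: [[[x, y, z], spin], ...]. A call has exactly 8 rows; each row is the pose to reach, as a shift and turn from the pose commanded when the call began, along the tool's axes at that moment; what a row does not reach only later rows make up. A row lasts 1/8 s, in which the tool goes at most 62.5 mm and 10.7 degrees, less where a joint would pass 70% of its speed; a pose out of reach is approached as far as the arm can. A call with a gripper value outside its range is refused whole. "hand" is the opening, from 0 (shut) to 1 (fully open), set as the call begins (left out, the last holds). The fingers move at their own pace and stop on an object; "force" is the grip in N (left out, the last holds). Time passes only in rows, so rows that repeat a pose let the fingers close, or fill a call up. It gives the time, the measured TCP pose, the force and the opening at its end, in the units of the state.
- manip.get_obs(): the state, without advancing time (a new reading comes with each control period).
- manip.camera(name): name is "side" or "top"; returns (picture, depth): 420x560x3 uint8, red, green, blue; 420x560 float32, m along the optical axis (not along the pixel's ray), 0 where there is no reading.
- manip.camera_info(name): a dict with "intrinsics" (3x3 intrinsics, pixels), "dist_coeffs" ([k1, k2, p1, p2, k3] as OpenCV has them; the pictures are not rectified), "pose" (4x4, takes a point from camera to world coordinates). Camera axes: x right, y up, looking along -z (the intrinsics and any distortion apply to the point x, -y, -z); pixel columns grow to the right and rows downward; lengths in m; the calibration is good to about 2 mm. A picture is of the moment at which its call begins. camera_info takes no time and is no camera call.
- manip.hand_in(): hands the job in, once; it reports no verdict.
The state is a dict: "clock": time; "joint_pos": joint angles; "joint_velocities": joint speeds; "tau": joint torques, N m; "position": TCP position; "ee_rot": TCP orientation; "ft_force": force on the tool from outside, world axes, zero at the start; "torque": the same for the moment, N m; "grip_width": opening from 0.0 (shut) to 1.0 (fully open).
Only numpy, scipy, OpenCV 4.12 (cv2) and the standard library are available. Lean on these libraries where they do the work, as an engineer would, in place of code of your own. Each camera call takes 0.05 s, during which the arm holds its last target.

TASK

Get the test-strip caddy ready for the visit van: press the caps of all three pots in the sloping caddy down until they are fully home, and lift the steel locking pin out of its parking block and push it down through both lugs at the end of the caddy until its collar sits on the upper lug. Let go of the pin and leave the dropper bottle, lidded cup and tall carton standing where they are.

Things in the scene. Friction and masses are not known exactly. Their poses are not given: they have to be found in the camera images.
- caddy: white plastic caddy on the worktop, fixed, base plate 100 x 190 mm; origin at the underside's centre on the worktop. Its front is -x, its long side runs along y. On it a deck leans 35 degrees towards the front and carries three round strip pots in a row, 54 mm apart along y, fixed in it, and two lugs on its +y end
- pot_a_top (a point): centre of the top face of the cap of the -y end pot (cap about 36 mm across, 18 mm high), moving with the cap; its z axis points out of the cap along the pot's axis, which leans 35 degrees from vertical towards the caddy's front
- pot_b_top (a point): centre of the top face of the cap of the middle pot (cap about 36 mm across, 18 mm high), moving with the cap; its z axis points out of the cap along the pot's axis, which leans 35 degrees from vertical towards the caddy's front
- pot_c_top (a point): centre of the top face of the cap of the +y end (next to the lugs) pot (cap about 36 mm across, 18 mm high), moving with the cap; its z axis points out of the cap along the pot's axis, which leans 35 degrees from vertical towards the caddy's front
- pot_a_cap (a joint): -y end pot (64 to 68 mm tall when closed): the cap of this test-strip pot: joint value = how far (m) the cap stands up from fully home along the pot's axis; 0 = fully home, starts 0.005 to 0.014; it slides stiffly (about 3 N) and stays where it is left. Pressed on its top it moves straight down the pot's axis
- pot_b_cap (a joint): middle pot: the cap of this test-strip pot: joint value = how far (m) the cap stands up from fully home along the pot's axis; 0 = fully home, starts 0.005 to 0.014; it slides stiffly (about 3 N) and stays where it is left. Pressed on its top it moves straight down the pot's axis
- pot_c_cap (a joint): +y end pot: the cap of this test-strip pot: joint value = how far (m) the cap stands up from fully home along the pot's axis; 0 = fully home, starts 0.005 to 0.014; it slides stiffly (about 3 N) and stays where it is left. Pressed on its top it moves straight down the pot's axis
- lug_hole (a point): centre of the 12.5 mm hole at the upper face of the upper lug. z axis: the hole's axis, pointing out of it, leaning 35 degrees from vertical to the caddy's front; y axis: the caddy's y; x axis: up the slope, away from the front. The hole's axis is 62 mm along y from that of the +y end pot, whose cap when home stands 22 mm above the lug's face
- lower_hole (a point): centre of the 12.5 mm hole at the upper face of the lower lug, 34 mm below the upper one on the same axis. Both lugs are aluminium plates 36 x 48 x 6 mm, holes slightly chamfered; below is free room for the pin's tip
- pin: locking pin, loose, 45 g, standing upright in its parking block: a round steel shank 8 mm across and 60 mm long, its lowest 7 mm tapered to 3 mm, then a collar 20 mm across and 3 mm thick, then a round black grip 16 mm across and 36 mm long (63 to 99 mm above the tip). Origin at the tip, z axis along the pin towards the grip
- pin_collar (a point): point on the pin's axis at the underside of its collar, 60 mm above the tip
- pin_block: aluminium parking block, fixed, 44 mm (its x) by 28 mm (its y) by 46 mm tall, origin at the underside's centre. An 11 mm hole 40 mm deep in its top holds the pin, whose grip then spans 69 to 105 mm above the worktop. The dropper bottle and the lidded cup stand close at its +y and -y sides, either way round; its +x and -x sides are free for fingers
- dropper_bottle: brown dropper bottle, loose, 33 mm across, 102 mm tall, origin at the underside's centre; stands about 57 mm from the pin; to be left alone
- lidded_cup: specimen cup with a lid, loose, 65 mm across, 71 mm tall, origin at the underside's centre; stands about 57 mm from the pin; to be left alone
- tall_carton: plain white carton with a band, loose, 45 x 75 x 135 mm tall, origin at the underside's centre; stands close behind the caddy (its +x side); to be left alone
- microscope: heavy laboratory microscope, fixed, 414 x 237 x 543 mm tall, to the right (-y) of the caddy; its left side comes to about y = -0.05, its stage and eyepieces reach out towards the robot. Keep the arm clear of it when working on the -y end pot

How it is judged:
At the end, for the whole second after the job is handed in: All three caps within 1.5 mm of fully home; the pin through both lugs, its collar's underside centre within 6 mm of the upper lug's hole centre and its axis within 0.25 rad of the hole's, at rest (value of joint each of pot_a_cap, pot_b_cap, pot_c_cap below 0.0015 m and distance between pin_collar and lug_hole below 0.006 m and angle between the z axis of pin and the z axis of lug_hole, either way round below 0.25 rad and linear speed of pin below 0.02 m/s); the robot touches nothing.
It fails at once if the dropper bottle is shifted more than 30 mm or tipped more than 0.35 rad (distance of dropper_bottle from where it was at the start of the episode above 0.03 m or angle between dropper_bottle's own z axis and vertical above 0.35 rad).
It fails at once if the lidded specimen cup is shifted more than 30 mm or tipped more than 0.35 rad (distance of lidded_cup from where it was at the start of the episode above 0.03 m or angle between lidded_cup's own z axis and vertical above 0.35 rad).
It fails at once if the tall carton is shifted more than 30 mm or tipped more than 0.35 rad (distance of tall_carton from where it was at the start of the episode above 0.03 m or angle between tall_carton's own z axis and vertical above 0.35 rad).
It also fails if it takes over 58 s, if anything falls off the work surface, if the arm or the gripper's body presses on something with over 40 N, if the wrist force passes 120 N, or if a joint passes its speed limit or range.

## Working session

There is one attempt and no reset: what is moved stays moved. The work goes in short steps, Python scripts to look and compute and a tool call to move; the robot and the scene stay as the last step left them, time stands still between calls to the robot, and variables do not carry over. Pictures are saved under pics/ and viewed, and the job is handed in when it is done.

Besides the shell and the picture viewer there is one more tool, called after "Request:" as a command line: name --argument value ..., lists and objects as JSON in quotes. send_rows: Moves the arm, as the interface text tells. Its arguments: {"type":"object","properties":{"steps":{"type":"array"},"hand":{"type":"number"},"force":{"type":"number"}},"required":["steps"]}

```bash
mkdir -p pics
cat > h.py <<'E'
import numpy as np, cv2
from workcell import manip
np.set_printoptions(precision=4,suppress=True)
def snap(n,tag):
    im,d=manip.camera(n); cv2.imwrite(f'pics/{tag}.png',im[:,:,::-1]); np.savez(f'/tmp/{tag}.npz',im=im,d=d); return im,d
def pts(n,d):
    ci=manip.camera_info(n);K=np.array(ci['intrinsics']);D=np.array(ci['dist_coeffs']);T=np.array(ci['pose'])
    h,w=d.shape;u,v=np.meshgrid(np.arange(w),np.arange(h))
    q=cv2.undistortPoints(np.stack([u,v],-1).reshape(-1,1,2).astype(float),K,D).reshape(h,w,2)
    p=np.stack([q[...,0]*d,-q[...,1]*d,-d],-1)
    return p@T[:3,:3].T+T[:3,3]
def proj(n,P):
    ci=manip.camera_info(n);K=np.array(ci['intrinsics']);D=np.array(ci['dist_coeffs']);T=np.array(ci['pose'])
    p=(np.atleast_2d(P)-T[:3,3])@T[:3,:3]; p=p*[1,-1,-1]
    return cv2.projectPoints(p,np.zeros(3),np.zeros(3),K,D)[0].reshape(-1,2)
def show(tag,x0,x1,y0,y1,s):
    im=cv2.imread(f'pics/{tag}.png')[y0:y1,x0:x1]; cv2.imwrite(f'pics/{tag}_z.png',cv2.resize(im,None,fx=s,fy=s,interpolation=cv2.INTER_CUBIC))
E
python3 - <<'E'
from h import *
print(manip.get_obs(), manip.grip_depth)
for n in('side','top'):
    im,d=snap(n,n+'0'); ci=manip.camera_info(n); print(n,ci)
E
```

```text
{'clock': 0.0, 'joint_pos': array([ 1.1374,  0.3329, -0.0647,  1.461 ,  0.0216,  1.3499, -0.0885]), 'joint_velocities': array([ 0.0021,  0.0005, -0.0019, -0.0008,  0.0019, -0.0001,  0.0003]), 'tau': array([ -0.0006, -62.5458,   0.0485, -39.1613,   0.0161,   0.0101,
        -0.    ]), 'position': array([ 0.2495, -0.5727,  0.2305]), 'ee_rot': array([ 0.8365, -0.548 , -0.0006, -0.0004]), 'ft_force': array([ 0.1671, -0.1783, -0.4902]), 'torque': array([-0.0028, -0.0252, -0.0134]), 'grip_width': 1.0014849029371509} 0.0187
side {'intrinsics': array([[389.7656,   0.    , 281.8546],
       [  0.    , 389.7656, 206.4137],
       [  0.    ,   0.    ,   1.    ]]), 'dist_coeffs': array([0.0197, 0.    , 0.    , 0.    , 0.    ]), 'pose': array([[-0.8097,  0.3179, -0.4932,  0.1353],
       [-0.5868, -0.4338,  0.6837,  0.7079],
       [ 0.0034,  0.843 ,  0.5378,  0.5482],
       [ 0.    ,  0.    ,  0.    ,  1.    ]])}
top {'intrinsics': array([[416.932 ,   0.    , 280.9426],
       [  0.    , 416.932 , 209.7186],
       [  0.    ,   0.    ,   1.    ]]), 'dist_coeffs': array([-0.0812,  0.    ,  0.    ,  0.    ,  0.    ]), 'pose': array([[ 0.0084,  0.9908, -0.1348,  0.4214],
       [-0.9999,  0.0103,  0.013 ,  0.1547],
       [ 0.0142,  0.1347,  0.9908,  0.9958],
       [ 0.    ,  0.    ,  0.    ,  1.    ]])}
```

View pics/side0.png

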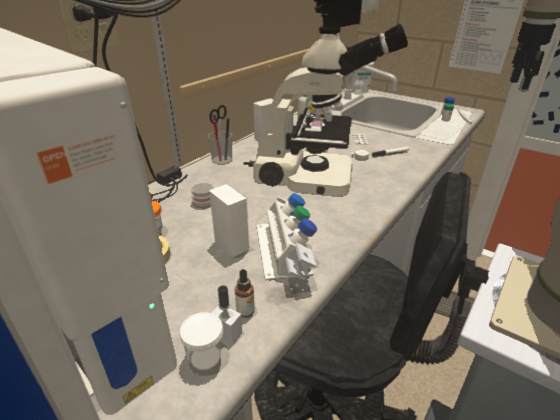

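View pics/top0.png

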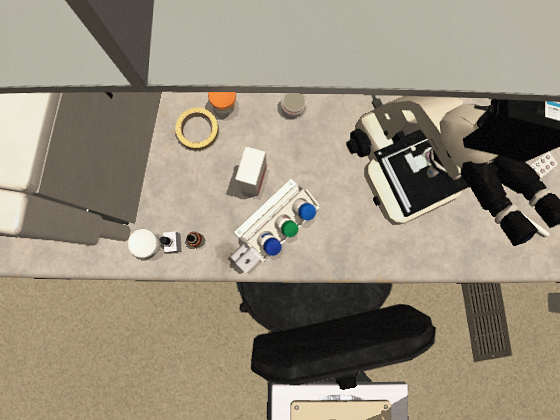

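Run:
```python
from h import *
show('top0',110,340,130,290,3.4)
show('side0',170,350,160,380,2.7)
for n in('side','top'):
    z=np.load(f'/tmp/{n}0.npz');P=pts(n,z['d']);np.save(f'/tmp/P{n}.npy',P)
    L={'top':[(307,212),(289,228),(272,246),(245,258),(144,243),(166,241),(195,240),(254,160),(176,250),(172,235)],'side':[(297,201),(301,213),(309,228),(298,262),(201,330),(224,293),(243,275),(230,200),(228,320)]}[n]
    for u,v in L: print(n,u,v,P[v,u],z['im'][v,u])
```

```text
side 297 201 [0.5328 0.1001 0.0997] [ 54  81 122]
side 301 213 [0.4981 0.1367 0.1013] [ 54 106  71]
side 309 228 [0.4556 0.1725 0.1017] [ 58  71 117]
side 298 262 [0.4547 0.2096 0.041 ] [107 102  98]
side 201 330 [0.4678 0.4554 0.0703] [250 247 235]
side 224 293 [0.4693 0.3998 0.1018] [55 53 47]
side 243 275 [0.4783 0.3442 0.0936] [51 48 42]
side 230 200 [0.6119 0.2259 0.1358] [250 249 237]
side 228 320 [0.4637 0.4023 0.046 ] [241 235 229]
top 307 212 [0.539  0.0863 0.0988] [ 22  88 164]
top 289 228 [0.5034 0.1253 0.103 ] [ 20 132  70]
top 272 246 [0.4644 0.1614 0.1041] [ 36  64 150]
top 245 258 [0.4388 0.2204 0.0783] [229 217 208]
top 144 243 [0.4694 0.447  0.0698] [246 246 235]
top 166 241 [0.4727 0.3897 0.1003] [26 27 24]
top 195 240 [0.4771 0.3315 0.0772] [143 131 113]
top 254 160 [0.6443 0.2014 0.1349] [245 243 230]
top 176 250 [0.4557 0.3804 0.045 ] [206 196 188]
top 172 235 [0.4898 0.3909 0.0451] [245 242 238]
```

View pics/top0_z.png

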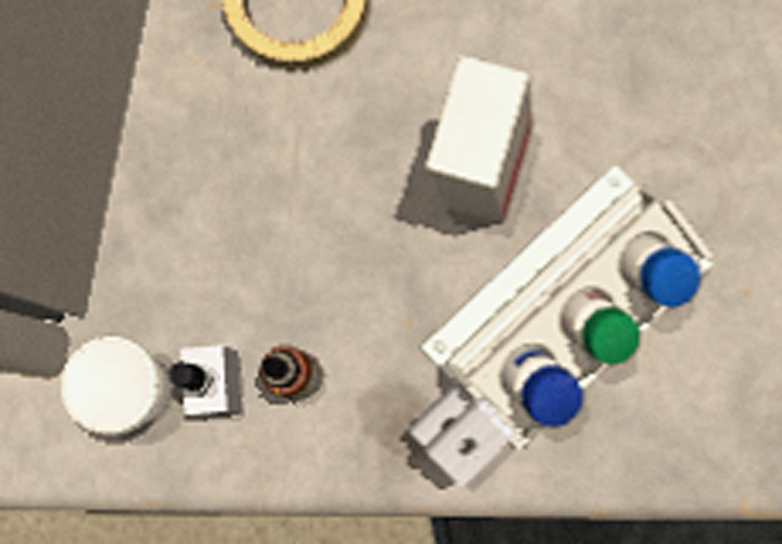

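View pics/side0_z.png

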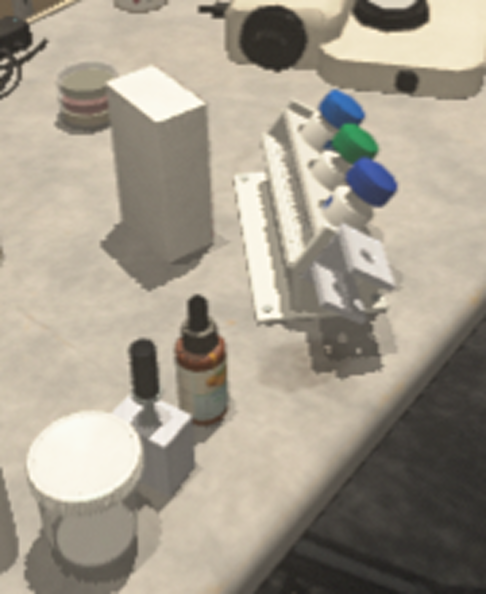

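Run:
```python
from h import *
C={}
for n in('top','side'):
    z=np.load(f'/tmp/{n}0.npz');im=z['im'];P=np.load(f'/tmp/P{n}.npy');d=z['d']
    hsv=cv2.cvtColor(im,cv2.COLOR_RGB2HSV)
    box=(P[...,0]>.38)&(P[...,0]<.62)&(P[...,1]>.03)&(P[...,1]<.26)&(P[...,2]>.06)
    m=box&(hsv[...,1]>100)&(hsv[...,0]>55)
    nn,lab,st,ce=cv2.connectedComponentsWithStats(m.astype(np.uint8))
    for i in range(1,nn):
        if st[i,4]<60: continue
        k=cv2.erode((lab==i).astype(np.uint8),np.ones((2,2)))>0
        q=P[k]
        # top face: fit plane w/ ransac
        best=None;rng=np.random.default_rng(0)
        for _ in range(400):
            a=q[rng.choice(len(q),3,replace=False)];v=np.cross(a[1]-a[0],a[2]-a[0]);l=np.linalg.norm(v)
            if l<1e-6: continue
            v/=l; v*=np.sign(v[2]); e=abs((q-a[0])@v)<.0015
            if abs(v[2]-.82)<.1 and (best is None or e.sum()>best.sum()): best=e
        g=q[best];c=g.mean(0);v=np.linalg.svd(g-c)[2][2];v*=np.sign(v[2])
        # centre: min enclosing circle in the plane
        yax=np.cross(v,[v[0],v[1],0]);yax/=np.linalg.norm(yax);xax=np.cross(yax,v)
        uv=np.stack([(g-c)@xax,(g-c)@yax],1).astype(np.float32)
        cc,r=cv2.minEnclosingCircle(uv)
        print(n,ce[i],st[i,4],len(g),'mean',c,'circ',c+cc[0]*xax+cc[1]*yax,'r',r,'n',v,'tilt',np.degrees(np.arccos(v[2])),'az',np.degrees(np.arctan2(v[1],v[0])))
    # lug
    box=(P[...,0]>.38)&(P[...,0]<.50)&(P[...,1]>.18)&(P[...,1]<.26)&(P[...,2]>.01)
    q=P[box];best=None;rng=np.random.default_rng(0)
    for _ in range(1500):
        a=q[rng.choice(len(q),3,replace=False)];v=np.cross(a[1]-a[0],a[2]-a[0]);l=np.linalg.norm(v)
        if l<1e-6: continue
        v/=l; v*=np.sign(v[2]); e=abs((q-a[0])@v)<.0015
        if abs(v[2]-.82)<.1 and (best is None or e.sum()>best.sum()): best=e
    g=q[best];c=g.mean(0);v=np.linalg.svd(g-c)[2][2];v*=np.sign(v[2])
    print(n,'lug',len(g),c,v,np.degrees(np.arccos(v[2])),np.degrees(np.arctan2(v[1],v[0])))
    ij=np.argwhere(box)[best]; print(ij.min(0),ij.max(0))
    mm=np.zeros(d.shape,np.uint8); mm[tuple(ij.T)]=1
    np.save(f'/tmp/lug{n}.npy',mm)
    # pin grip
    for nm,b in (('grip',(P[...,2]>.07)&(P[...,0]>.44)&(P[...,0]<.51)&(P[...,1]>.365)&(P[...,1]<.415)),('griptop',(P[...,2]>.095)&(P[...,0]>.44)&(P[...,0]<.51)&(P[...,1]>.36)&(P[...,1]<.42)),('block',(abs(P[...,2]-.0455)<.003)&(P[...,0]>.42)&(P[...,0]<.53)&(P[...,1]>.34)&(P[...,1]<.43)),
      ('cup',(P[...,2]>.066)&(P[...,0]>.42)&(P[...,0]<.53)&(P[...,1]>.41)&(P[...,1]<.50)),('bottle',(P[...,2]>.05)&(P[...,0]>.42)&(P[...,0]<.53)&(P[...,1]>.30)&(P[...,1]<.36)),('carton',(P[...,2]>.13)&(P[...,2]<.14)&(P[...,0]>.55)&(P[...,0]<.7)&(P[...,1]>.15)&(P[...,1]<.3))):
        q=P[b]; print(n,nm,len(q),q.mean(0),q.min(0),q.max(0))
        if len(q)>20:
            rc=cv2.minAreaRect(q[:,:2].astype(np.float32)); print('   ',rc, q[q[:,2]>q[:,2].max()-.003].mean(0))
    print(n,'hole neighborhood')
```

```text
top [306.6916 211.2115] 227 130 mean [0.5389 0.0843 0.0965] circ [0.5395 0.0844 0.0968] r 0.018495643511414528 n [-0.4019 -0.4148  0.8164] tilt 35.27785051579418 az -134.09912960101698
top [289.3623 228.4783] 207 120 mean [0.5015 0.1227 0.0983] circ [0.5006 0.123  0.0981] r 0.01745540089905262 n [-0.4142 -0.3364  0.8457] tilt 32.25111258318876 az -140.91501371605494
top [271.9698 246.1897] 232 130 mean [0.4619 0.1594 0.1014] circ [0.4611 0.1594 0.101 ] r 0.01843542419373989 n [-0.4524 -0.3982  0.798 ] tilt 37.06092766247398 az -138.64223088328518
top lug 212 [0.4363 0.2117 0.0738] [-0.4087 -0.4214  0.8096] 35.94756433464596 -134.11791800080502
[237 236] [272 263]
top grip 73 [0.4744 0.3936 0.0963] [0.4656 0.3863 0.0701] [0.4834 0.403  0.1083]
    ((0.47472548484802246, 0.3952541649341583), (0.01447543129324913, 0.015486150048673153), 26.892333984375) [0.4742 0.3945 0.1068]
top griptop 49 [0.4746 0.395  0.1038] [0.4679 0.3883 0.0963] [0.4811 0.403  0.1083]
    ((0.4744855761528015, 0.3956587612628937), (0.013111392967402935, 0.014709270559251308), 0.9839917421340942) [0.4742 0.3945 0.
[... 2017 characters left out ...]
156) [0.4724 0.3935 0.0467]
side cup 1433 [0.471  0.4624 0.1195] [0.4386 0.4218 0.066 ] [0.529 0.5   0.461]
    ((0.47917377948760986, 0.46843013167381287), (0.09923523664474487, 0.06515798717737198), 61.81434631347656) [0.5186 0.4966 0.4594]
side bottle 381 [0.4777 0.346  0.0707] [0.4656 0.3266 0.0501] [0.4977 0.3578 0.1016]
    ((0.4790918529033661, 0.3443775177001953), (0.03254384547472, 0.025640664622187614), 48.26709747314453) [0.4817 0.3412 0.1   ]
side carton 474 [0.6312 0.2137 0.1348] [0.5921 0.1782 0.13  ] [0.6765 0.2425 0.1377]
    ((0.6336787939071655, 0.21077527105808258), (0.04698581248521805, 0.07772655040025711), 74.91625213623047) [0.6335 0.2118 0.1355]
side hole neighborhood
```

Run:
```python
from h import *
psi=np.radians(45.3)
Z=np.array([-np.cos(psi)*np.sin(.6109),-np.sin(psi)*np.sin(.6109),np.cos(.6109)]);Y=np.array([-np.sin(psi),np.cos(psi),0]);X=np.cross(Y,Z)
for n,c in(('top',(247.4,261.5)),('side',(306.3,254.8))):
    z=np.load(f'/tmp/{n}0.npz');P=np.load(f'/tmp/P{n}.npy');mm=np.load(f'/tmp/lug{n}.npy')
    u,v=map(round,c); print(cv2.cvtColor(z['im'],cv2.COLOR_RGB2GRAY)[v-6:v+7,u-7:u+8]); print(mm[v-6:v+7,u-7:u+8])
    g=P[mm>0]; print(np.median(g@Z)); uv=np.stack([g@X,g@Y],1).astype(np.float32)
    lo=np.percentile(uv,1,axis=0);hi=np.percentile(uv,99,axis=0);print(uv.min(0),uv.max(0),cv2.minAreaRect(uv))
    ctr=np.array([0,0,0.]);a=(uv.min(0)+uv.max(0))/2;print('centre',a[0]*X+a[1]*Y+np.median(g@Z)*Z)
    # ray of hole pixel with plane
    ci=manip.camera_info(n);T=np.array(ci['pose']);K=np.array(ci['intrinsics'])
    g8=cv2.cvtColor(z['im'],cv2.COLOR_RGB2GRAY).astype(float)
    print(ci['pose'][:3,3])
# base plate rear edge
P=np.load('/tmp/Ptop.npy')
b=(P[...,2]>.003)&(P[...,2]<.012)&(P[...,0]>.38)&(P[...,0]<.68)&(P[...,1]>.0)&(P[...,1]<.28)
im=np.load('/tmp/top0.npz')['im']
b&=(im.min(-1)>200)
q=P[b];print(len(q),cv2.minAreaRect(q[:,:2].astype(np.float32)),np.median(q[:,2]))
```

```text
[[ 91 117 168 197 205 207 209 216 216 214 214 212 216 215 215]
 [132 167 197 210 207 210 216 220 215 214 212 216 217 213 209]
 [165 196 211 207 211 220 222 198 190 211 220 217 216 209 210]
 [197 208 208 213 218 196 135  99  97 151 206 216 208 209 208]
 [211 207 212 217 205 192 147  70  64 107 177 205 209 213 217]
 [209 208 214 218 203 182 132  60  66 113 176 205 211 216 218]
 [212 217 213 216 185 109  62  66 122 178 205 214 215 217 212]
 [215 214 212 215 209 164 118 136 179 216 224 218 220 213 214]
 [217 215 214 214 218 213 202 213 226 208 202 218 211 216 208]
 [215 214 216 218 218 214 210 212 213 216 215 215 219 207 177]
 [220 215 217 216 214 212 209 215 218 217 217 218 205 178 157]
 [195 222 219 218 212 211 211 219 219 212 218 206 175 159 154]
 [132 198 219 212 213 216 218 218 216 217 208 174 154 155 151]]
[[0 0 0 1 1 0 1 1 1 1 0 0 0 1 0]
 [0 0 0 0 0 1 1 0 0 0 0 1 1 0 0]
 [0 0 1 1 1 1 0 1 1 1 0 1 1 1 1]
 [0 1 1 1 1 1 1 0 0 0 1 1 1 1 1]
 [1 1 1 1 1 1 0 0 0 0 1 1 1 1 0]
 [1 1 1 1 1 0 0 0 0 0 0 0 1 0 1]
 [0 1 0 1 0 0 0 0 0 1 0 0 0 0 0]
 [1 0 1 1 0 1 0 0 1 1 0 1 1 1 1]
 [1 0 1 0 1 1 1 
[... 1265 characters left out ...]
1 1 1 1 1 1 1 0 0 0]
 [1 1 1 1 1 1 1 1 1 1 1 1 1 0 0]
 [1 1 1 1 1 1 1 1 1 1 1 1 1 0 0]
 [1 1 1 1 1 0 0 1 1 1 1 1 1 0 0]
 [0 1 1 1 1 0 0 0 1 1 1 1 1 1 0]
 [0 1 1 1 1 1 0 0 0 1 1 1 1 1 0]
 [0 1 1 1 1 1 1 0 0 0 1 1 1 1 0]
 [0 1 1 1 1 1 1 1 1 1 1 1 1 1 1]
 [0 0 1 1 1 1 1 1 1 1 1 1 1 1 1]
 [0 0 0 0 1 1 1 1 1 1 1 1 1 1 1]
 [0 0 0 0 0 1 0 1 1 1 1 1 1 1 1]]
-0.20233752474850833
[ 0.3988 -0.2193] [ 0.437  -0.1333] ((0.4174931049346924, -0.17574068903923035), (0.08579917997121811, 0.0372004471719265), 87.83796691894531)
centre [0.4477 0.2018 0.074 ]
[0.1353 0.7079 0.5482]
540 ((0.5328924655914307, 0.15246430039405823), (0.09775052964687347, 0.18770313262939453), 44.15636444091797) 0.005762847855665165
```

Run:
```python
from h import *
for deg in (44.2,44.8,45.5):
    psi=np.radians(deg)
    Z=np.array([-np.cos(psi)*np.sin(.6109),-np.sin(psi)*np.sin(.6109),np.cos(.6109)]);Y=np.array([-np.sin(psi),np.cos(psi),0]);X=np.cross(Y,Z)
    R=np.stack([X,Y,Z])
    for c in [(.5395,.0844,.0968),(.5006,.123,.0981),(.4611,.1594,.101),(.4621,.162,.102)]: print(deg,R@c)
    for n,c in(('top',(247.3,261.1)),('side',(305.7,253.8))):
        mm=np.load(f'/tmp/lug{n}.npy');P=np.load(f'/tmp/P{n}.npy');h=np.median(P[mm>0]@Z)
        ci=manip.camera_info(n);T=np.array(ci['pose']);q=cv2.undistortPoints(np.array([[c]],float),ci['intrinsics'],ci['dist_coeffs'])[0,0]
        d=T[:3,:3]@[q[0],-q[1],-1];o=T[:3,3];t=(h-o@Z)/(d@Z);p=o+t*d;print(n,'hole',R@p,p)
```

```text
44.2 [ 0.4205 -0.3156 -0.1763]
44.2 [ 0.4205 -0.2608 -0.1747]
44.2 [ 0.4197 -0.2072 -0.1706]
44.2 [ 0.4224 -0.206  -0.1713]
top hole [ 0.4191 -0.1468 -0.2036] [0.4322 0.2155 0.0737]
side hole [ 0.42   -0.1506 -0.204 ] [0.4355 0.2135 0.0738]
44.8 [ 0.4178 -0.3203 -0.1744]
44.8 [ 0.4182 -0.2655 -0.1731]
44.8 [ 0.4179 -0.2118 -0.1694]
44.8 [ 0.4206 -0.2107 -0.17  ]
top hole [ 0.4179 -0.1516 -0.2026] [0.4322 0.2155 0.0737]
side hole [ 0.4187 -0.1554 -0.2031] [0.4355 0.2135 0.0738]
45.5 [ 0.4146 -0.3256 -0.1721]
45.5 [ 0.4155 -0.2708 -0.1712]
45.5 [ 0.4158 -0.2172 -0.1679]
45.5 [ 0.4185 -0.216  -0.1685]
top hole [ 0.4164 -0.1572 -0.2015] [0.4322 0.2155 0.0738]
side hole [ 0.417 -0.161 -0.202] [0.4355 0.2135 0.0737]
```

Run:
```python
from h import *
for n in('top','side'):
    P=np.load(f'/tmp/P{n}.npy');d=np.load(f'/tmp/{n}0.npz')['d']
    for z0 in np.arange(.02,.7,.06):
        k=(d>0)&(P[...,2]>z0)&(P[...,2]<z0+.06)&(P[...,1]<.02)&(P[...,1]>-.6)&(P[...,0]>.1)&(P[...,0]<.95)
        q=P[k]
        if len(q)>5: 
            print(n,'z%.2f'%z0,len(q),'xmin %.3f at y %.3f'%(q[:,0].min(),q[q[:,0].argmin(),1]),'y',q[:,1].min(),q[:,1].max(), 'xmin for y>-.2: ',q[q[:,1]>-.2][:,0].min() if (q[:,1]>-.2).any() else None)
    # left analyser
    k=(d>0)&(P[...,2]>.1)&(P[...,1]>.3)&(P[...,1]<.8)&(P[...,0]>.1)&(P[...,0]<.9)&~((abs(P[...,0]-.47)<.03)&(P[...,1]<.41))
    q=P[k]; 
    for z0 in np.arange(.1,.9,.1):
        s=q[(q[:,2]>z0)&(q[:,2]<z0+.1)]
        if len(s)>5: print('left',n,z0,s.min(0),s.max(0))
```

```text
top z0.02 3718 xmin 0.264 at y 0.017 y -0.5774128613506894 0.01973908822382764 xmin for y>-.2:  0.2644155242709392
top z0.08 1732 xmin 0.255 at y 0.018 y -0.19574475250178547 0.01968403293900986 xmin for y>-.2:  0.25451862961409716
top z0.14 6518 xmin 0.209 at y 0.019 y -0.2548992789595519 0.019915261629581793 xmin for y>-.2:  0.20901437648187274
top z0.20 773 xmin 0.589 at y -0.194 y -0.20088574509667595 -0.08329299368130846 xmin for y>-.2:  0.5894555899998973
top z0.26 1737 xmin 0.559 at y -0.170 y -0.17852204419773127 -0.09563640324027806 xmin for y>-.2:  0.5588849684424099
top z0.32 4452 xmin 0.473 at y -0.197 y -0.2675547238184267 -0.12320766341960837 xmin for y>-.2:  0.47283423901886584
top z0.38 2743 xmin 0.454 at y -0.203 y -0.28144222545406883 -0.11906793687919948 xmin for y>-.2:  0.4581678199255008
top z0.44 2225 xmin 0.575 at y -0.210 y -0.216631970744175 -0.118331887126633 xmin for y>-.2:  0.5765161720657426
top z0.50 18177 xmin 0.576 at y -0.208 y -0.20836495880715028 0.019997042749757638 xmin for y>-.2:  0.5777321452640081
left top 0.1 [0.4702 0.4447 0.1001] [0.811  0.6
[... 896 characters left out ...]
 at y -0.508 y -0.5992931347123663 -0.09329862491197882 xmin for y>-.2:  0.5602361090549044
side z0.32 2659 xmin 0.212 at y -0.514 y -0.5983793674495615 -0.11948166722999531 xmin for y>-.2:  0.4727077400414936
side z0.38 2191 xmin 0.211 at y -0.559 y -0.5999118324312164 -0.11623843383341592 xmin for y>-.2:  0.4564683124854069
side z0.44 938 xmin 0.217 at y -0.552 y -0.5647131493670295 -0.11796269687895133 xmin for y>-.2:  0.5774316285308405
left side 0.1 [0.4679 0.4976 0.1   ] [0.6082 0.6955 0.2   ]
left side 0.2 [0.4547 0.4968 0.2   ] [0.5101 0.6871 0.3   ]
left side 0.30000000000000004 [0.4559 0.4971 0.3   ] [0.513  0.6533 0.4   ]
left side 0.4 [0.4538 0.453  0.4   ] [0.798  0.6145 0.462 ]
```

Run:
```python
from h import *
for n in('top','side'):
    P=np.load(f'/tmp/P{n}.npy');d=np.load(f'/tmp/{n}0.npz')['d']
    k=(d>0)&(P[...,0]>.1)&(P[...,0]<.36)&(abs(P[...,1])<.35)&(P[...,2]>.05)
    q=P[k]; print(n,'chair',len(q),q.min(0) if len(q) else 0,q.max(0) if len(q) else 0)
    for z0 in np.arange(.1,.5,.05):
        k=(d>0)&(P[...,0]>.4)&(P[...,0]<.6)&(P[...,1]>.42)&(P[...,1]<.6)&(P[...,2]>z0)&(P[...,2]<z0+.05)
        q=P[k]
        if len(q)>3:
            j=q[:,1].argmin();i=q[:,0].argmin(); print(n,z0,len(q),'min y at',q[j],'min x at',q[i])
```

```text
top chair 7083 [ 0.189  -0.1957  0.05  ] [0.3186 0.205  0.1607]
top 0.1 502 min y at [0.5983 0.4741 0.1044] min x at [0.476  0.5075 0.1243]
top 0.15000000000000002 576 min y at [0.5982 0.4733 0.1669] min x at [0.4763 0.5055 0.1501]
top 0.20000000000000004 848 min y at [0.5963 0.4741 0.2124] min x at [0.4543 0.5073 0.2223]
top 0.25000000000000006 1037 min y at [0.5933 0.4734 0.2745] min x at [0.4561 0.506  0.258 ]
top 0.30000000000000004 1257 min y at [0.5973 0.4733 0.3356] min x at [0.4578 0.5071 0.3176]
top 0.3500000000000001 1591 min y at [0.5993 0.4736 0.3872] min x at [0.4579 0.5066 0.3654]
top 0.40000000000000013 2068 min y at [0.5986 0.4736 0.4205] min x at [0.4558 0.509  0.4369]
top 0.45000000000000007 3351 min y at [0.5989 0.4759 0.4521] min x at [0.4586 0.5057 0.4538]
side chair 4939 [ 0.1877 -0.1741  0.05  ] [0.3202 0.2066 0.1594]
side 0.1 2197 min y at [0.4832 0.4976 0.1046] min x at [0.4754 0.5097 0.1032]
side 0.15000000000000002 1645 min y at [0.484  0.498  0.1691] min x at [0.4748 0.5172 0.1745]
side 0.20000000000000004 2982 min y at [0.4635 0.4968 0.2437] min x at [0.4547 0.5117 0.2209]
side 0.25000000000000006 3738 min y at [0.4635 0.4971 0.25  ] min x at [0.4558 0.5111 0.2872]
side 0.30000000000000004 4559 min y at [0.4636 0.4971 0.3046] min x at [0.4559 0.5117 0.3024]
side 0.3500000000000001 5609 min y at [0.464  0.4971 0.3631] min x at [0.456  0.5267 0.3891]
side 0.40000000000000013 7337 min y at [0.4636 0.4972 0.4334] min x at [0.4538 0.5089 0.4364]
side 0.45000000000000007 4987 min y at [0.5946 0.4815 0.4606] min x at [0.4572 0.506  0.4503]
```

```bash
cat >> h.py <<'E'
PSI=np.radians(44.8)
Zc=np.array([-np.cos(PSI)*np.sin(np.radians(35)),-np.sin(PSI)*np.sin(np.radians(35)),np.cos(np.radians(35))]);Yc=np.array([-np.sin(PSI),np.cos(PSI),0]);Xc=np.cross(Yc,Zc);RC=np.stack([Xc,Yc,Zc])
FR=np.array([-np.cos(PSI),-np.sin(PSI),0])
def W(x,y,z): return np.array([x,y,z])@RC
from scipy.spatial.transform import Rotation as Ro
def rel(targets,p=None,q=None):
    o=manip.get_obs(); p=o['position'] if p is None else np.array(p); q=o['ee_rot'] if q is None else q
    R=Ro.from_quat(q).as_matrix(); a=np.degrees(np.arctan2(R[1,0],R[0,0]))
    print('t',o['clock'],'pos',p,'az',a,'F',o['ft_force'],'w',o['grip_width'],'tilt',np.degrees(np.arccos(-R[2,2])))
    for t in targets: print(np.round((np.array(t)-p)@R,4).tolist(), np.round(t,4))
E
python3 - <<'E'
from h import *
print('hole',W(.418,-.151,-.2027))
for y,z in((-.3198,-.1744),(-.2655,-.1731),(-.2115,-.1694)):
    c=W(.418,y,z);h=W(.418,y,-.1807);print('cap',c,'home',h,'contactTCP',c+.011*FR,'homeTCP',h+.011*FR)
rel([(.225,-.515,.24),(.20,-.46,.26),(.185,-.40,.28),(.21,-.345,.30),(.255,-.31,.30),(.30,-.27,.30),(.335,-.22,.30),(.36,-.17,.30)])
E
```

```text
hole [0.4319 0.216  0.0737]
cap [0.5393 0.0848 0.0969] home [0.5418 0.0874 0.0917] contactTCP [0.5315 0.0771 0.0969] homeTCP [0.534  0.0796 0.0917]
cap [0.5005 0.1228 0.098 ] home [0.5036 0.1259 0.0917] contactTCP [0.4927 0.1151 0.098 ] homeTCP [0.4958 0.1182 0.0917]
cap [0.4609 0.1597 0.101 ] home [0.4655 0.1642 0.0917] contactTCP [0.4531 0.1519 0.101 ] homeTCP [0.4577 0.1565 0.0917]
t 0.1 pos [ 0.2494 -0.5727  0.2306] az -66.46344098239275 F [ 0.7208  0.431  -0.3353] w 0.9944096397104292 tilt 0.07569029681877548
[-0.0626, -0.0006, -0.0093] [ 0.225 -0.515  0.24 ]
[-0.1231, 0.0003, -0.0292] [ 0.2  -0.46  0.26]
[-0.1841, -0.0099, -0.0492] [ 0.185 -0.4    0.28 ]
[-0.2246, -0.0548, -0.0691] [ 0.21  -0.345  0.3  ]
[-0.2387, -0.11, -0.0691] [ 0.255 -0.31   0.3  ]
[-0.2574, -0.1672, -0.0691] [ 0.3  -0.27  0.3 ]
[-0.2893, -0.2193, -0.069] [ 0.335 -0.22   0.3  ]
[-0.3251, -0.2622, -0.069] [ 0.36 -0.17  0.3 ]
```

Request:
send_rows --steps '[[[-0.06, 0, -0.009], 0], [[-0.12, 0, -0.028], -0.05], [[-0.18, -0.01, -0.048], -0.1], [[-0.225, -0.05, -0.07], -0.15], [[-0.239, -0.108, -0.07], -0.2], [[-0.257, -0.166, -0.07], -0.27], [[-0.289, -0.218, -0.07], -0.32], [[-0.325, -0.262, -0.07], -0.37]]' --hand 0 --force 20

```text
clock: 1.1
position: [0.3609, -0.1684, 0.3011]
ee_rot: [0.923, -0.384, -0.0, -0.0]
ft_force: [0.9, -0.7, -0.1]
grip_width: -0.002
```

Run:
```python
from h import *
rel([(.38,-.11,.29),(.41,-.06,.26),(.44,-.01,.22),(.47,.03,.18),(.50,.055,.14),(.5234,.069,.1133),(.5298,.0754,.0994)])
```

```text
t 1.1 pos [ 0.3609 -0.1684  0.3011] az -45.133851869967195 F [ 0.8662 -0.6556 -0.1006] w -0.0017717083081522224 tilt 0.009912036936682111
[-0.0279, -0.0547, 0.0111] [ 0.38 -0.11  0.29]
[-0.0422, -0.1112, 0.0411] [ 0.41 -0.06  0.26]
[-0.0565, -0.1678, 0.0811] [ 0.44 -0.01  0.22]
[-0.0636, -0.2173, 0.1211] [0.47 0.03 0.18]
[-0.0602, -0.2561, 0.1611] [0.5   0.055 0.14 ]
[-0.0536, -0.2826, 0.1878] [0.5234 0.069  0.1133]
[-0.0536, -0.2917, 0.2017] [0.5298 0.0754 0.0994]
```

Request:
send_rows --steps '[[[-0.028, -0.055, 0.011], 0], [[-0.042, -0.1, 0.035], 0], [[-0.056, -0.15, 0.07], 0], [[-0.063, -0.2, 0.105], 0], [[-0.06, -0.24, 0.14], 0], [[-0.055, -0.272, 0.17], 0], [[-0.0536, -0.288, 0.196], 0], [[-0.0536, -0.292, 0.202], 0]]'

```text
clock: 2.1
position: [0.5288, 0.0739, 0.0974]
ee_rot: [0.923, -0.384, -0.002, 0.0]
ft_force: [-0.3, -0.0, 0.3]
grip_width: 0.002
```

Run:
```python
from h import *
rel([(.5315,.0771,.0969),(.534,.0796,.0917)])
snap('side','s1');show('s1',230,380,120,300,3.3)
```

```text
t 2.1 pos [0.5288 0.0739 0.0974] az -45.18617236065669 F [-0.2692 -0.038   0.3382] w 0.0023887548408776877 tilt 0.2070119074830541
[-0.0004, -0.0041, 0.0005] [0.5315 0.0771 0.0969]
[-0.0004, -0.0077, 0.0057] [0.534  0.0796 0.0917]
```

View pics/s1_z.png

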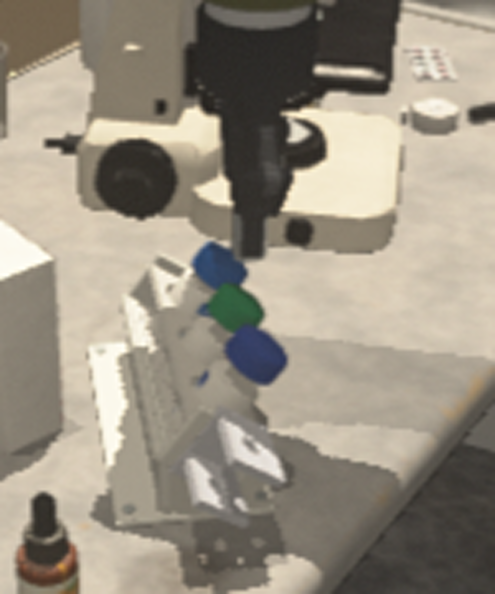

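Request:
send_rows --steps '[[[0, -0.002, 0.001], 0], [[0, -0.004, 0.002], 0], [[0, -0.005, 0.003], 0], [[0, -0.006, 0.004], 0], [[0, -0.007, 0.005], 0], [[0, -0.0075, 0.006], 0], [[0, -0.008, 0.007], 0], [[0, -0.008, 0.007], 0]]'

```text
clock: 3.15
position: [0.5356, 0.0788, 0.0923]
ee_rot: [0.923, -0.385, 0.0, -0.0]
ft_force: [0.3, -1.7, 1.8]
grip_width: -0.003
```

Run:
```python
from h import *
rel([(.5315,.0771,.0969),(.534,.0796,.0917)])
```

```text
t 3.15 pos [0.5356 0.0788 0.0923] az -45.26568599892305 F [ 0.3382 -1.7236  1.8492] w -0.0030778771613390182 tilt 0.014991968343423787
[-0.0016, 0.0041, -0.0046] [0.5315 0.0771 0.0969]
[-0.0016, 0.0006, 0.0006] [0.534  0.0796 0.0917]
```

Request:
send_rows --steps '[[[0, -0.0003, 0.0005], 0], [[0, -0.0006, 0.001], 0], [[0, -0.001, 0.0015], 0], [[0, -0.0013, 0.002], 0], [[0, -0.0016, 0.0025], 0], [[0, -0.002, 0.003], 0], [[0, -0.0023, 0.0033], 0], [[0, -0.0023, 0.0033], 0]]'

```text
clock: 4.15
position: [0.5364, 0.0793, 0.0909]
ee_rot: [0.923, -0.385, -0.0, 0.002]
ft_force: [-16.1, -9.2, 31.2]
grip_width: 0.001
```

Run:
```python
from h import *
rel([(.5315,.0771,.0969),(.534,.0796,.0917)])
```

```text
t 4.15 pos [0.5364 0.0793 0.0909] az -45.30364928483798 F [-16.1088  -9.1621  31.2265] w 0.0009610505847497961 tilt 0.21473592280289255
[-0.0018, 0.005, -0.006] [0.5315 0.0771 0.0969]
[-0.0018, 0.0015, -0.0008] [0.534  0.0796 0.0917]
```

Request:
send_rows --steps '[[[0, 0.008, -0.012], 0], [[-0.02, 0.0125, -0.019], 0], [[-0.055, 0.0125, -0.019], 0], [[-0.055, 0.01, -0.014], 0], [[-0.055, 0.007, -0.01], 0], [[-0.055, 0.0045, -0.0065], 0], [[-0.055, 0.002, -0.003], 0], [[-0.055, 0, 0], 0]]'

```text
clock: 5.15
position: [0.4986, 0.1191, 0.0886]
ee_rot: [0.923, -0.385, -0.0, 0.0]
ft_force: [-0.6, -2.8, 2.6]
grip_width: -0.002
```

Run:
```python
from h import *
rel([(.4958,.1182,.0917)])
```

```text
t 5.15 pos [0.4986 0.1191 0.0886] az -45.29950089968367 F [-0.6088 -2.8424  2.5563] w -0.002044342888214615 tilt 0.022777240851431194
[-0.0014, 0.0026, -0.0031] [0.4958 0.1182 0.0917]
```

Request:
send_rows --steps '[[[0, -0.0003, 0.0005], 0], [[0, -0.0006, 0.001], 0], [[0, -0.001, 0.0015], 0], [[0, -0.0013, 0.002], 0], [[0, -0.0016, 0.0025], 0], [[0, -0.002, 0.003], 0], [[0, -0.0023, 0.0033], 0], [[0, -0.0023, 0.0033], 0]]'

```text
clock: 6.15
position: [0.4993, 0.1198, 0.0872]
ee_rot: [0.923, -0.385, 0.0, 0.002]
ft_force: [-15.7, -11.3, 29.4]
grip_width: -0.002
```

Run:
```python
from h import *
rel([(.4958,.1182,.0917)])
```

```text
t 6.15 pos [0.4993 0.1198 0.0872] az -45.30980162112634 F [-15.7345 -11.3283  29.4195] w -0.0017957556775149493 tilt 0.22786771355178964
[-0.0013, 0.0037, -0.0044] [0.4958 0.1182 0.0917]
```

Request:
send_rows --steps '[[[0, 0.008, -0.012], 0], [[-0.015, 0.0155, -0.0225], 0], [[-0.055, 0.0155, -0.0225], 0], [[-0.055, 0.012, -0.0175], 0], [[-0.055, 0.0095, -0.0135], 0], [[-0.055, 0.007, -0.01], 0], [[-0.055, 0.0045, -0.0065], 0], [[-0.055, 0.003, -0.0045], 0]]'

```text
clock: 7.15
position: [0.4592, 0.1576, 0.0904]
ee_rot: [0.923, -0.385, -0.0, 0.001]
ft_force: [-14.6, -8.5, 33.2]
grip_width: 0.0
```

Run:
```python
from h import *
rel([(.4577,.1565,.0917)])
```

```text
t 7.15 pos [0.4592 0.1576 0.0904] az -45.299808170563345 F [-14.6145  -8.4729  33.2411] w 0.0004906983758036868 tilt 0.09487758225188529
[-0.0003, 0.0018, -0.0013] [0.4577 0.1565 0.0917]
```

Run:
```python
from h import *
rel([(.452,.150,.11),(.45,.17,.15),(.455,.22,.19),(.46,.28,.19),(.467,.34,.18),(.475,.396,.165)])
```

```text
t 7.15 pos [0.4592 0.1576 0.0904] az -45.299808170563345 F [-14.6145  -8.4729  33.2411] w 0.0004906983758036868 tilt 0.09487758225188529
[0.0003, 0.0104, -0.0196] [0.452 0.15  0.11 ]
[-0.0153, -0.0021, -0.0596] [0.45 0.17 0.15]
[-0.0473, -0.0408, -0.0996] [0.455 0.22  0.19 ]
[-0.0864, -0.0866, -0.0997] [0.46 0.28 0.19]
[-0.1242, -0.1338, -0.0898] [0.467 0.34  0.18 ]
[-0.1583, -0.1789, -0.0749] [0.475 0.396 0.165]
```

Request:
send_rows --steps '[[[0, 0.01, -0.02], 0], [[-0.015, 0, -0.06], 0], [[-0.045, -0.035, -0.1], -0.17], [[-0.085, -0.085, -0.1], -0.34], [[-0.12, -0.13, -0.095], -0.51], [[-0.158, -0.179, -0.085], -0.68], [[-0.158, -0.179, -0.075], -0.84], [[-0.158, -0.179, -0.075], -0.84]]' --hand 0.6

```text
clock: 8.15
position: [0.4747, 0.3963, 0.1635]
ee_rot: [1.0, 0.025, -0.001, 0.0]
ft_force: [0.5, -0.6, 0.5]
grip_width: 0.601
```

Run:
```python
from h import *
rel([(.475,.396,.0755)])
im,d=snap('top','t2');P=pts('top',d)
im2,d2=snap('side','s2');P2=pts('side',d2)
show('t2',110,340,130,290,3.4)
show('s2',150,350,120,380,2.2)
# caps after
for n,i,p in(('top',im,P),('side',im2,P2)):
    hsv=cv2.cvtColor(i,cv2.COLOR_RGB2HSV)
    m=(p[...,0]>.38)&(p[...,0]<.62)&(p[...,1]>.03)&(p[...,1]<.22)&(p[...,2]>.06)&(hsv[...,1]>100)&(hsv[...,0]>55)
    q=p[m]@RC.T
    for y in(-.3198,-.2655,-.2115):
        k=q[(abs(q[:,1]-y)<.015)&(abs(q[:,0]-.418)<.013)]; print(n,y,len(k),np.percentile(k[:,2],[20,50,80]))
```

```text
t 8.15 pos [0.4747 0.3963 0.1635] az 2.8535789948602317 F [ 0.5463 -0.6445  0.4592] w 0.6008685140591874 tilt 0.15075651953499172
[0.0005, 0.0003, 0.088] [0.475  0.396  0.0755]
top -0.3198 142 [-0.1817 -0.1804 -0.1789]
top -0.2655 140 [-0.186  -0.1845 -0.1836]
top -0.2115 143 [-0.1823 -0.181  -0.1799]
side -0.3198 86 [-0.1868 -0.1806 -0.1801]
side -0.2655 86 [-0.1891 -0.1848 -0.1841]
side -0.2115 86 [-0.1819 -0.1811 -0.1805]
```

View pics/t2_z.png

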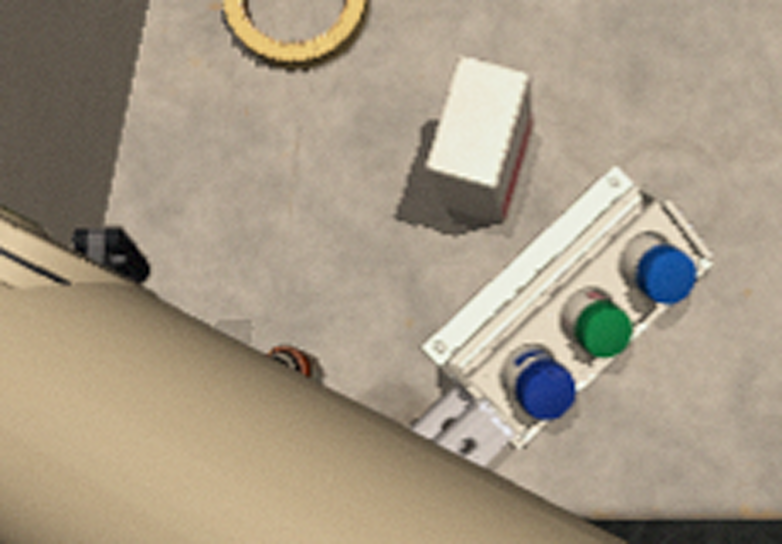

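View pics/s2_z.png

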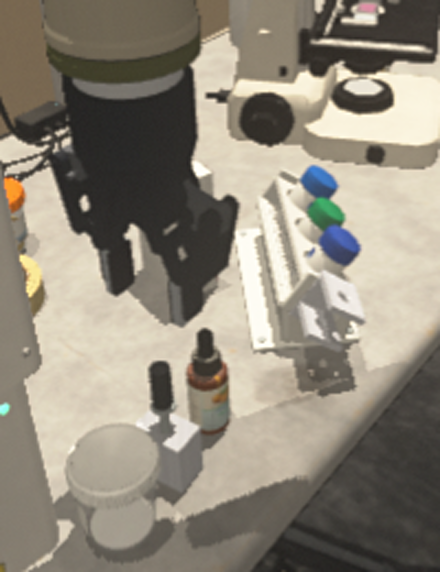

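Request:
send_rows --steps '[[[0, 0, 0.03], 0], [[0, 0, 0.06], 0], [[0, 0, 0.08], 0], [[0, 0, 0.088], 0], [[0, 0, 0.088], 0], [[0, 0, 0.088], 0], [[0, 0, 0.088], 0], [[0, 0, 0.088], 0]]'

```text
clock: 9.25
position: [0.4752, 0.3965, 0.0776]
ee_rot: [1.0, 0.025, 0.0, -0.0]
ft_force: [-0.4, 0.1, -0.1]
grip_width: 0.595
```

Run:
```python
from h import *
rel([(.475,.396,.0755)])
snap('side','s3');show('s3',170,290,150,380,2.6)
```

```text
t 9.25 pos [0.4752 0.3965 0.0776] az 2.857433008846908 F [-0.4308  0.1424 -0.0518] w 0.5946473048971438 tilt 0.03767663475749438
[-0.0003, 0.0004, 0.0021] [0.475  0.396  0.0755]
```

View pics/s3_z.png

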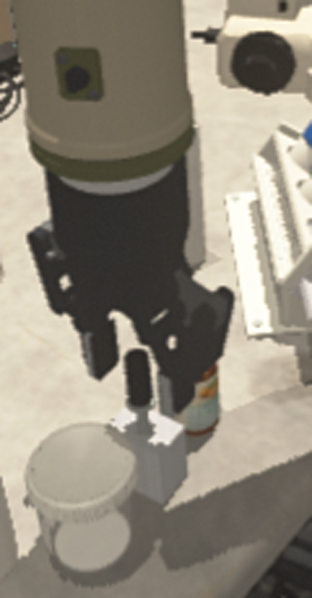

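Request:
send_rows --steps '[[[0, 0, 0], 0], [[0, 0, 0], 0], [[0, 0, 0], 0], [[0, 0, 0], 0], [[0, 0, 0], 0], [[0, 0, -0.01], 0], [[0, 0, -0.022], 0], [[0, 0, -0.033], 0]]' --hand 0 --force 30

```text
clock: 10.3
position: [0.4752, 0.3964, 0.1114]
ee_rot: [1.0, 0.025, 0.0, -0.0]
ft_force: [0.2, 0.4, -0.8]
grip_width: 0.173
```

Run:
```python
from h import *
rel([(.475,.396,.0755)])
snap('side','s4');show('s4',170,290,150,380,2.6)
```

```text
t 10.3 pos [0.4752 0.3964 0.1114] az 2.8636583102459796 F [ 0.1533  0.3991 -0.7912] w 0.1730763021934669 tilt 0.037268606308018246
[-0.0002, 0.0004, 0.0359] [0.475  0.396  0.0755]
```

View pics/s4_z.png

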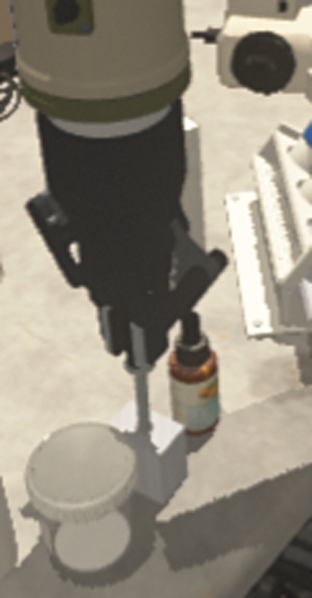

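Request:
send_rows --steps '[[[0, 0, 0], 0.17], [[0, 0, 0], 0.34], [[0, 0, 0], 0.51], [[0, 0, 0], 0.68], [[0, 0, 0], 0.84], [[0, 0, 0], 0.84], [[-0.001, 0.001, 0], 0.84], [[-0.001, 0.001, 0], 0.84]]' --force 20

```text
clock: 11.35
position: [0.4742, 0.3953, 0.1103]
ee_rot: [0.923, -0.384, 0.0, -0.0]
ft_force: [1.0, 0.6, -0.0]
grip_width: 0.175
```

Run:
```python
from h import *
rel([(.475,.396,.0755)]); print(manip.get_obs()['joint_pos'])
```

```text
t 11.35 pos [0.4742 0.3953 0.1103] az -45.14951467639118 F [ 1.0086  0.6283 -0.0167] w 0.17458953025991752 tilt 0.027964089915909932
[0.0, -0.001, 0.0348] [0.475  0.396  0.0755]
[-0.1171  0.56   -0.8693  1.5885  0.4496  1.2045 -1.8629]
```

Request:
send_rows --steps '[[[0, 0.008, 0], 0], [[0, 0.015, 0], 0], [[0, 0.022, 0.002], 0], [[0, 0.029, 0.004], 0], [[0, 0.036, 0.007], 0], [[0, 0.042, 0.0105], 0], [[0, 0.048, 0.0145], 0], [[0, 0.048, 0.0145], 0]]'

```text
clock: 12.35
position: [0.4395, 0.3608, 0.0951]
ee_rot: [0.923, -0.385, -0.0, 0.001]
ft_force: [1.1, 0.7, 0.7]
grip_width: 0.181
```

Run:
```python
from h import *
rel([(.475,.396,.0755)])
snap('side','s5');show('s5',170,290,170,380,2.8)
snap('top','t5')
```

```text
t 12.35 pos [0.4395 0.3608 0.0951] az -45.26151297177926 F [1.0545 0.6593 0.7052] w 0.18135640227216385 tilt 0.07723214446624886
[0.0, -0.05, 0.0195] [0.475  0.396  0.0755]
```

View pics/s5_z.png

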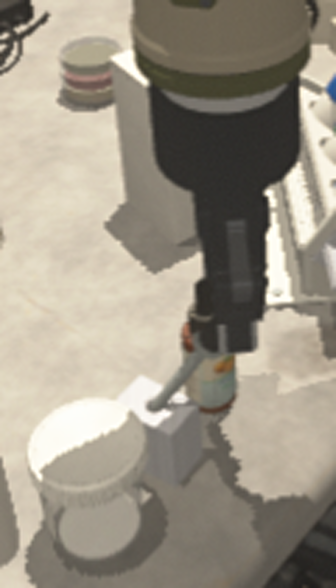

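Run:
```python
from h import *
rel([(.432,.353,.115),(.43,.35,.16),(.425,.32,.19),(.418,.28,.19),(.41,.24,.19),(.40,.20,.175),(.385,.17,.15)])
```

```text
t 12.45 pos [0.4397 0.3611 0.0953] az -45.26148680288682 F [1.6328 0.7342 0.7772] w 0.1727162307400042 tilt 0.06377603380175671
[0.0003, 0.0112, -0.0197] [0.432 0.353 0.115]
[0.0011, 0.0148, -0.0647] [0.43 0.35 0.16]
[0.0189, 0.0395, -0.0946] [0.425 0.32  0.19 ]
[0.0423, 0.0726, -0.0946] [0.418 0.28  0.19 ]
[0.0651, 0.1065, -0.0946] [0.41 0.24 0.19]
[0.0865, 0.1417, -0.0795] [0.4   0.2   0.175]
[0.0972, 0.1735, -0.0545] [0.385 0.17  0.15 ]
```

Request:
send_rows --steps '[[[0, 0.011, -0.02], 0], [[0.001, 0.015, -0.065], 0], [[0.019, 0.039, -0.095], 0], [[0.042, 0.073, -0.095], 0], [[0.065, 0.106, -0.095], 0], [[0.086, 0.142, -0.08], 0], [[0.097, 0.1735, -0.055], 0], [[0.097, 0.1735, -0.055], 0]]' --force 30

```text
clock: 13.45
position: [0.3831, 0.1676, 0.1489]
ee_rot: [0.922, -0.386, -0.001, 0.002]
ft_force: [0.1, 0.7, -0.7]
grip_width: 0.171
```

Run:
```python
from h import *
rel([(.385,.17,.15)])
snap('side','s6');show('s6',210,360,110,300,3)
snap('top','t6');show('t6',200,350,170,310,4)
```

```text
t 13.45 pos [0.3831 0.1676 0.1489] az -45.44444255155972 F [ 0.1124  0.6555 -0.7439] w 0.17058399527928142 tilt 0.27431802197006144
[-0.0003, -0.003, -0.0011] [0.385 0.17  0.15 ]
```

View pics/s6_z.png

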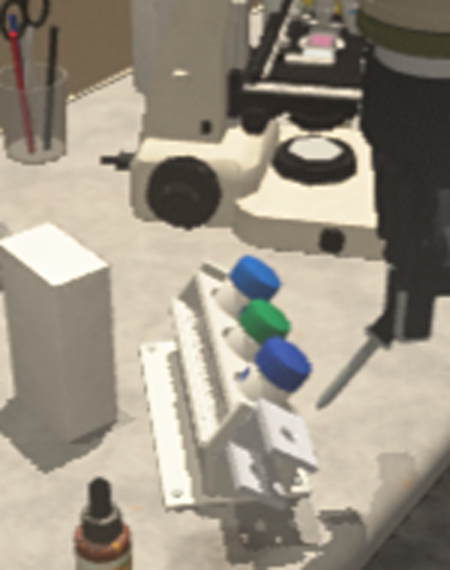

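View pics/t6_z.png

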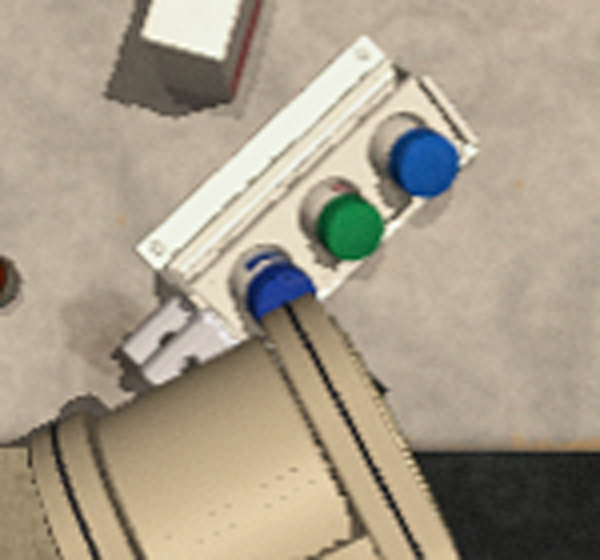

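```bash
cat >> h.py <<'E'
def pinfit(tag,L=.09,rad=.018):
    z=np.load(f'/tmp/{tag}.npz');P=pts('side',z['d']);o=manip.get_obs();G=o['position']+[0,0,.0187]
    cam=np.array(manip.camera_info('side')['pose'])[:3,3]
    v=P-G;t=-(v@Zc);r=np.linalg.norm(v+t[...,None]*Zc,axis=-1)
    k=(z['d']>0)&(t>.036)&(t<L+.008)&(r<rad)
    q=P[k];print('n',len(q),'t',t[k].min(),t[k].max())
    c=np.median(q,0);
    for _ in range(3):
        c=q.mean(0);a=np.linalg.svd(q-c)[2][0];a*=np.sign(a[2]);e=np.linalg.norm((q-c)-np.outer((q-c)@a,a),axis=1);q=q[e<max(.0045,np.median(e)*2)]
    w=cam-c;w-=(w@a)*a;w/=np.linalg.norm(w)
    ax=c-.0032*w   # surface mean -> axis
    ij=np.argwhere(k)
    tip=ax+((q-ax)@a).min()*a
    return ax,a,tip,G,ij
E
python3 - <<'E'
from h import *
ax,a,tip,G,ij=pinfit('s6')
print('axis',a,'angle to Zc',np.degrees(np.arccos(a@Zc)),'in caddy frame',RC@a,'tip',tip)
print('px',ij.min(0),ij.max(0))
# closest approach to G
d=(G-ax)-((G-ax)@a)*a;print('G offset from axis (caddy)',RC@d,'G to tip along',(G-tip)@a)
print('tip in caddy',RC@tip,'hole',[.418,-.151,-.2027],'tip px pred',proj('side',tip))
E
```

```text
n 115 t 0.0361216138530541 0.09070791210621902
axis [-0.4146 -0.3857  0.8242] angle to Zc 1.180695163791282 in caddy frame [0.0092 0.0185 0.9998] tip [0.4216 0.2042 0.0936]
px [224 315] [246 334]
G offset from axis (caddy) [ 0.0021  0.0004 -0.    ] G to tip along 0.090738648865345
tip in caddy [ 0.4166 -0.1522 -0.1775] hole [0.418, -0.151, -0.2027] tip px pred [[315.0132 245.8089]]
```

Run:
```python
from h import *
def planehit(n,h):
    ci=manip.camera_info(n);T=np.array(ci['pose']);K=np.array(ci['intrinsics'])
    u,v=np.meshgrid(np.arange(560),np.arange(420));q=cv2.undistortPoints(np.stack([u,v],-1).reshape(-1,1,2).astype(float),K,ci['dist_coeffs']).reshape(420,560,2)
    d=np.stack([q[...,0],-q[...,1],-np.ones((420,560))],-1)@T[:3,:3].T;o=T[:3,3]
    t=(h-o@Zc)/(d@Zc);return (o+t[...,None]*d)@RC.T
for n,tag in(('side','side0'),('side','s6'),('top','top0'),('top','t2')):
    z=np.load(f'/tmp/{tag}.npz');P=pts(n,z['d'])@RC.T
    k=(abs(P[...,0]-.418)<.016)&(abs(P[...,1]+.152)<.016)&(abs(P[...,2]+.2027)<.004)
    h=np.median(P[k][:,2]);H=planehit(n,h);g=cv2.cvtColor(z['im'],cv2.COLOR_RGB2GRAY)
    reg=(abs(H[...,0]-.418)<.013)&(abs(H[...,1]+.152)<.013)
    dk=reg&((P[...,2]<h-.0025))
    sh=reg&(g<185)
    w=np.clip(205-g[reg].astype(float),0,60)
    print(tag,h,'depth n',dk.sum(),H[dk].mean(0),'rng',H[dk].min(0)[:2],H[dk].max(0)[:2],'dark n',sh.sum(),H[sh].mean(0),'rng',H[sh].min(0)[:2],H[sh].max(0)[:2])
    # plate extents
    e=(abs(P[...,2]-h)<.0015)&(abs(P[...,0]-.418)<.03)&(P[...,1]>-.178)&(P[...,1]<-.12)
    print('  plate',np.percentile(P[e],1,axis=0),np.percentile(P[e],99,axis=0))
```

```text
side0 -0.20309087584799046 depth n 9 [ 0.421  -0.1488 -0.2031] rng [ 0.417  -0.1535] [ 0.4246 -0.1447] dark n 13 [ 0.4207 -0.1527 -0.2031] rng [ 0.4161 -0.1589] [ 0.4256 -0.1465]
  plate [ 0.402  -0.1773 -0.2045] [ 0.4378 -0.1297 -0.2021]
s6 -0.20305943152908068 depth n 8 [ 0.4211 -0.1481 -0.2031] rng [ 0.417  -0.1518] [ 0.4246 -0.1446] dark n 9 [ 0.4204 -0.1524 -0.2031] rng [ 0.417 -0.157] [ 0.4238 -0.1481]
  plate [ 0.4018 -0.1772 -0.2045] [ 0.4374 -0.1302 -0.2019]
top0 -0.20283093880624337 depth n 22 [ 0.4182 -0.1527 -0.2028] rng [ 0.4076 -0.1606] [ 0.4296 -0.1466] dark n 24 [ 0.4179 -0.1518 -0.2028] rng [ 0.413  -0.1575] [ 0.424  -0.1451]
  plate [ 0.3996 -0.1776 -0.2043] [ 0.4358 -0.1315 -0.2014]
t2 -0.20284203940955783 depth n 24 [ 0.4175 -0.1533 -0.2028] rng [ 0.4057 -0.1621] [ 0.4294 -0.1466] dark n 55 [ 0.4174 -0.1473 -0.2028] rng [ 0.4054 -0.1575] [ 0.431 -0.139]
  plate [ 0.3998 -0.1777 -0.2043] [ 0.4371 -0.1428 -0.2014]
```

Run:
```python
from h import *
rel([(.385,.17,.15)])
snap('side','s7');show('s7',210,360,110,300,3)
ax,a,tip,G,ij=pinfit('s7')
print('axis',a,'angle to Zc',np.degrees(np.arccos(a@Zc)),'in caddy frame',RC@a)
d=(G-ax)-((G-ax)@a)*a;print('G offset from axis (caddy)',RC@d,'G to tip along',(G-tip)@a,'G',RC@G)
print('tip in caddy',RC@tip,'hole side frame',[.4203,-.152,-.2031])
```

```text
t 13.55 pos [0.385  0.1707 0.1509] az -45.27041062726661 F [ 0.2762  0.2539 -0.4754] w 0.17375632970662 tilt 0.017205946170932247
[0.0005, 0.0005, 0.0009] [0.385 0.17  0.15 ]
n 114 t 0.03606934556141698 0.08844737820503067
axis [-0.4107 -0.3925  0.823 ] angle to Zc 0.7346528212397716 in caddy frame [0.0068 0.0109 0.9999]
G offset from axis (caddy) [-0.0012  0.0001  0.    ] G to tip along 0.08838470705863369 G [ 0.4203 -0.1499 -0.0869]
tip in caddy [ 0.421  -0.151  -0.1753] hole side frame [0.4203, -0.152, -0.2031]
```

Request:
send_rows --steps '[[[0.0005, -0.006, 0.008], 0], [[0.0005, -0.0115, 0.0165], 0], [[0.0005, -0.015, 0.022], 0], [[0.0005, -0.018, 0.026], 0], [[0.0005, -0.0205, 0.0295], 0], [[0.0005, -0.023, 0.033], 0], [[0.0005, -0.0255, 0.0365], 0], [[0.0005, -0.0255, 0.0365], 0]]' --force 25

```text
clock: 14.6
position: [0.4035, 0.1881, 0.114]
ee_rot: [0.923, -0.385, -0.0, 0.0]
ft_force: [-0.3, -0.5, -0.4]
grip_width: 0.172
```

Run:
```python
from h import *
rel([(.385,.17,.15)])
snap('side','s8');show('s8',250,360,180,300,5)
ax,a,tip,G,ij=pinfit('s8',L=.055)
print('axis',a,'angle to Zc',np.degrees(np.arccos(a@Zc)),'in caddy frame',RC@a)
d=(G-ax)-((G-ax)@a)*a;print('G offset from axis (caddy)',RC@d,'G',RC@G)
```

```text
t 14.6 pos [0.4035 0.1881 0.114 ] az -45.254774998125605 F [-0.3224 -0.5068 -0.442 ] w 0.17240971444117753 tilt 0.01874152087411535
[-0.0001, 0.0259, -0.036] [0.385 0.17  0.15 ]
n 58 t 0.03612471739317711 0.06297940066400608
axis [-0.423  -0.4048  0.8107] angle to Zc 1.0400300815401324 in caddy frame [-0.0146  0.0108  0.9998]
G offset from axis (caddy) [-0.0008 -0.0001 -0.    ] G [ 0.4193 -0.1508 -0.1314]
```

View pics/s8_z.png

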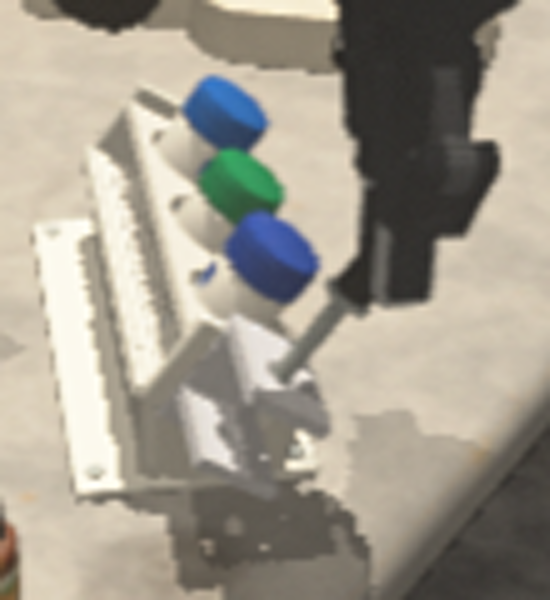

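Request:
send_rows --steps '[[[0, -0.003, 0.0045], 0], [[0, -0.006, 0.0085], 0], [[0, -0.0085, 0.0125], 0], [[0, -0.0115, 0.0165], 0], [[0, -0.0145, 0.0205], 0], [[0, -0.017, 0.0245], 0], [[0, -0.0195, 0.028], 0], [[0, -0.0195, 0.028], 0]]'

```text
clock: 15.65
position: [0.4173, 0.2019, 0.086]
ee_rot: [0.923, -0.385, -0.0, 0.0]
ft_force: [-0.6, 0.3, 0.2]
grip_width: 0.174
```

Run:
```python
from h import *
rel([(.385,.17,.15)])
snap('side','s9');show('s9',250,360,180,300,5)
print(RC@(manip.get_obs()['position']+[0,0,.0187]))
```

```text
t 15.65 pos [0.4173 0.2019 0.086 ] az -45.2499257544594 F [-0.5751  0.2971  0.1609] w 0.17419289318357767 tilt 0.02389012153979494
[-0.0001, 0.0454, -0.064] [0.385 0.17  0.15 ]
[ 0.4192 -0.1508 -0.1656]
```

View pics/s9_z.png

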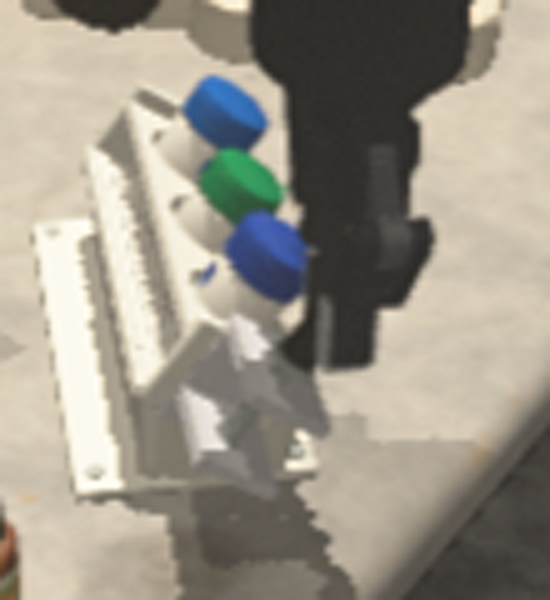

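Request:
send_rows --steps '[[[0, -0.001, 0.0015], 0], [[0, -0.002, 0.003], 0], [[0, -0.003, 0.0045], 0], [[0, -0.004, 0.0055], 0], [[0, -0.0045, 0.0065], 0], [[0, -0.005, 0.007], 0], [[0, -0.0053, 0.0075], 0], [[0, -0.0053, 0.0075], 0]]'

```text
clock: 16.7
position: [0.4205, 0.2046, 0.0799]
ee_rot: [0.923, -0.385, -0.0, 0.002]
ft_force: [-15.0, -9.8, 31.0]
grip_width: 0.176
```

Run:
```python
from h import *
rel([(.385,.17,.15)])
print(RC@(manip.get_obs()['position']+[0,0,.0187]))
```

```text
t 16.7 pos [0.4205 0.2046 0.0799] az -45.28026703946426 F [-14.9828  -9.7935  30.9638] w 0.17556235582252144 tilt 0.22041305940006145
[-0.0003, 0.0498, -0.0699] [0.385 0.17  0.15 ]
[ 0.4191 -0.1511 -0.1731]
```

Request:
send_rows --steps '[[[0, 0.0013, -0.0018], 0], [[0, 0.0013, -0.0018], 0], [[0, 0.0013, -0.0018], 0], [[0, 0.0013, -0.0018], 0], [[0, 0.0013, -0.0018], 0], [[0, 0.0013, -0.0018], 0], [[0, 0.0013, -0.0018], 0], [[0, 0.0013, -0.0018], 0]]' --hand 0.4

```text
clock: 17.7
position: [0.4202, 0.2046, 0.0805]
ee_rot: [0.923, -0.385, 0.0, 0.0]
ft_force: [-0.5, -0.4, 1.2]
grip_width: 0.4
```

Run:
```python
from h import *
rel([(.385,.17,.15)])
snap('side','s10');show('s10',250,360,180,300,5)
```

```text
t 17.7 pos [0.4202 0.2046 0.0805] az -45.26426722427998 F [-0.4892 -0.3622  1.1759] w 0.40037195727994956 tilt 0.005925166779065971
[-0.0002, 0.0493, -0.0695] [0.385 0.17  0.15 ]
```

View pics/s10_z.png

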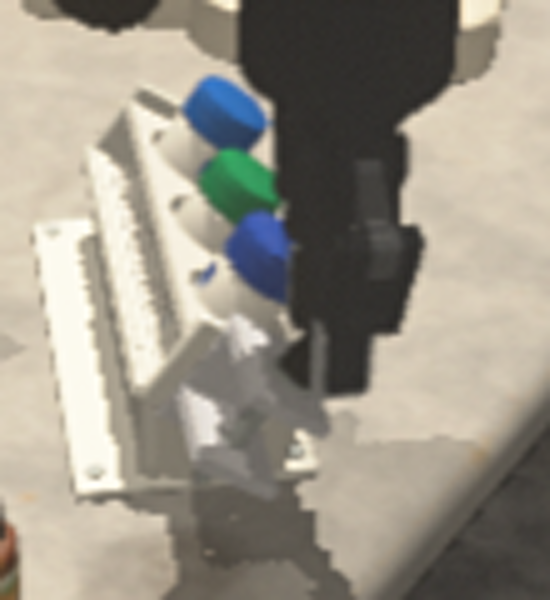

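Request:
send_rows --steps '[[[0, 0, -0.01], 0], [[0, 0, -0.03], 0], [[0, 0, -0.06], 0], [[0, 0, -0.1], 0], [[0, 0.01, -0.14], 0], [[0, 0.03, -0.16], 0], [[0.02, 0.045, -0.17], 0], [[0.02, 0.045, -0.17], 0]]'

```text
clock: 18.75
position: [0.4029, 0.1575, 0.2517]
ee_rot: [0.922, -0.386, 0.001, -0.0]
ft_force: [0.3, 0.6, -0.4]
grip_width: 0.398
```

Run:
```python
from h import *
rel([])
im,d=snap('side','s11');show('s11',250,360,180,300,5)
im2,d2=snap('top','t11');show('t11',110,340,130,290,3.4)
P=pts('side',d);P2=pts('top',d2)
for n,i,p in(('side',im,P),('top',im2,P2)):
    hsv=cv2.cvtColor(i,cv2.COLOR_RGB2HSV)
    m=(p[...,0]>.38)&(p[...,0]<.62)&(p[...,1]>.03)&(p[...,1]<.22)&(p[...,2]>.06)&(hsv[...,1]>100)&(hsv[...,0]>55)
    q=p[m]@RC.T
    for y in(-.3198,-.2655,-.2115):
        k=q[(abs(q[:,1]-y)<.015)&(abs(q[:,0]-.418)<.013)]; print(n,'cap',y,len(k),np.median(k[:,2]) if len(k) else None)
    q=p.reshape(-1,3)@RC.T
    k=q[(abs(q[:,0]-.419)<.016)&(abs(q[:,1]+.152)<.016)&(q[:,2]>-.1965)&(q[:,2]<-.13)&(d if n=='side' else d2).reshape(-1).astype(bool)]
    print(n,'grip pts',len(k),k.min(0),k.max(0),'top',np.percentile(k[:,2],98), 'mean lower',k[k[:,2]<-.18].mean(0),'mean upper',k[k[:,2]>-.175].mean(0))
    w=p.reshape(-1,3)
    for nm,c,zz in(('bottle',(.481,.340),.055),('carton',(.633,.21),.13),('cup',(.469,.453),.066)):
        s=w[(np.hypot(w[:,0]-c[0],w[:,1]-c[1])<.05)&(w[:,2]>zz)&(w[:,2]<.14)]; print(n,nm,len(s),s.mean(0) if len(s) else None,s[:,2].max() if len(s) else None)
```

```text
t 18.75 pos [0.4029 0.1575 0.2517] az -45.41447849551658 F [ 0.3497  0.5538 -0.3515] w 0.39768806063044726 tilt 0.14607411178259838
side cap -0.3198 80 -0.18076496719209872
side cap -0.2655 90 -0.18494423890151296
side cap -0.2115 90 -0.18104329623556586
side grip pts 157 [ 0.4098 -0.1581 -0.1965] [ 0.4253 -0.1418 -0.1629] top -0.16353558303662358 mean lower [ 0.4199 -0.1465 -0.1884] mean upper [ 0.4184 -0.1473 -0.1681]
side bottle 338 [0.4781 0.3456 0.0732] 0.10190999031095244
side carton 467 [0.6313 0.2138 0.1349] 0.1375639509904567
side cup 1236 [0.4694 0.4568 0.0716] 0.13876415112517598
top cap -0.3198 145 -0.1804595777655414
top cap -0.2655 30 -0.185408880445957
top cap -0.2115 0 NoneTraceback (most recent call last):
  File "<stdin>", line 14, in <module>
    return umr_minimum(a, axis, None, out, keepdims, initial, where)
ValueError: zero-size array to reduction operation minimum which has no identity
```

View pics/s11_z.png

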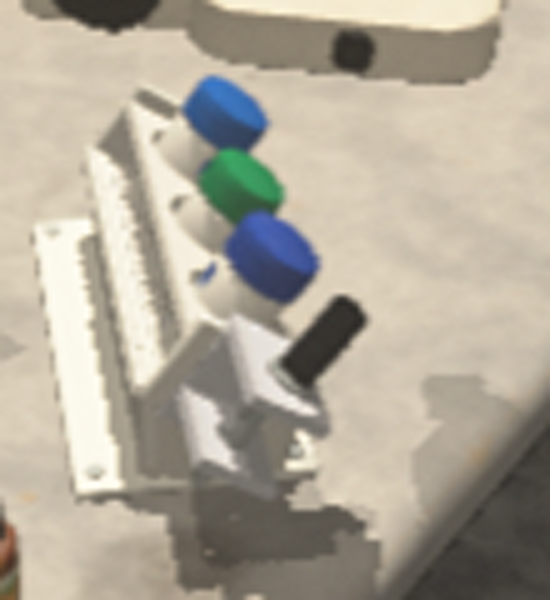

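View pics/t11_z.png

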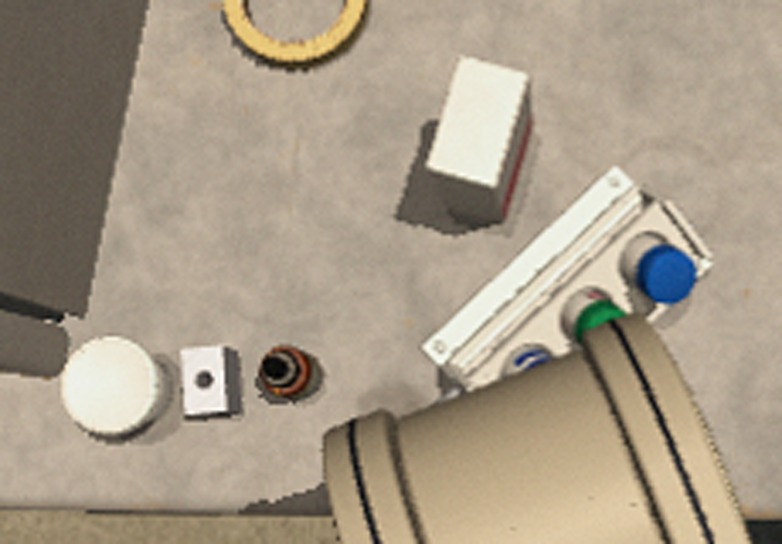

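Run:
```python
from h import *
o=manip.get_obs();print(o['clock'],o['ft_force'],o['position'])
print(manip.hand_in())
```

```text
18.85 [-0.0052 -0.3094 -0.4117] [0.4022 0.1592 0.2507]
the job is handed in; nothing more can be done
None
```

All three caps are pressed home, and the locking pin stands through both lugs with its collar on the upper lug. I handed the job in at 18.9 s.

**Caps:** I pressed each one with shut fingers along its own axis until it stopped, at about 33–37 N against roughly 3 N of sliding force. Their heights were unchanged in the final pictures. The middle cap sits about 4 mm lower than the other two; I take that as a shorter pot, since it stopped just as firmly.

**Pin:**
- **Tilting it:** The tool can only point straight down. I lifted the pin nearly clear of its block, turned the jaws, and levered the pin to 35° against the rim of the block's hole. It measured about 1° off the lug axis before insertion.
- **Inserting it:** It went in with no noticeable force until the collar stopped at about 36 N; I then let go and drew clear.

**Last checks:**
- **Pin seat:** The pin's top stands 39.6 mm above the lug face, where a fully seated pin would stand 39.0 mm. The collar is therefore within about 1 mm of seated.
- **Lower lug:** I could not see the tip pass through it. I infer that from the seated depth and the pin's angle.
- **Bottle, cup and carton:** They look unmoved in both cameras. My numeric check was cut short because the arm hid part of the top view, so only the side view confirmed their positions. That covered the bottle and carton well, but the cup's reading was mixed with other points.
- **Robot:** The force reading was about 0.5 N, with the gripper clear of everything.

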